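# Load the grinding block with its balls

### The arm

A 6-joint arm with a two-finger parallel gripper is mounted at the origin on the work surface. World frame = base frame: x ahead of the robot, y to its left, z up, the work surface at z = 0. Lengths are in m, angles in rad, forces in N, time in s.
With the tool pointing down it reaches from about 0.325 to 0.925 m from the base axis. Payload 3.1 kg.
Tool frame: the origin (TCP) lies midway between the tips of the shut fingers; the grasp point (between the pads) lies 19 mm behind it (bot.tcp_to_grasp is the distance from the TCP to the grasp point, in m); z points along the fingers, y is the direction in which the jaws open and shut (so a half turn about z gives the same grasp; the last joint's range is limited). The gripper opens to 85 mm and grips with 20 to 120 N. Pads are 22 mm wide; open, the fingers measure 114 mm over their backs; the gripper's body (76 mm by 85 mm) begins 54 mm behind the grasp point. The pads swing forward as they close: fully open they stand 13 mm farther back than shut.
Start: joints at [1.027, 0.217, 1.613, -0, 1.311, -0.112], TCP at [0.262, 0.568, 0.231] pointing down, gripper open.
Joint ranges: [-2.75, 2.75], [-0.78, 2.1], [0.31, 2.55], [-1.13, 4.27], [0.13, 2.63], [-2.58, 2.58]. Speed limits (rad/s): [2.79, 2.79, 3.14, 3.14, 3.14, 3.14].

### API

Orientations are given as a rotation vector (axis times angle).
In Python, from plant import get_state, get_image, camera_info, job_done, spotter, bot gives the robot as it stands.
- The arm moves only by the tool play_rows, never from a script. Its argument "plan" is text: rows parted by semicolons, each of 4 numbers parted by spaces: the shift along the world's x, y, z normalised to -1 to 1, where 1 is 100 mm, then the turn about the world's z normalised to -1 to 1, where 1 is pi rad. In form: tx ty tz yaw; .... A call has 1 to 10 rows; each row shifts and turns the pose as measured when the row begins; what a row does not reach is not made up. A row lasts 1/12 s, in which the tool goes at most 41.7 mm and 7.16 degrees, less where a joint would pass 70% of its speed; a pose out of reach is approached as far as the arm can. A call with a number of a shift or a turn outside -1 to 1 is refused whole. A call with a gripper value outside its range is refused whole. "hand" is the opening, from -1 (shut) to 1 (fully open), set as the call begins (left out, the last holds). The fingers move at their own pace and stop on an object; "squeeze" is the grip in N (left out, the last holds). Time passes only in rows, so rows that do not move let the fingers close. It gives the time, the measured TCP pose, the force and the opening at its end, in the units of the state.
- get_state(): the state, without advancing time (a new reading comes with each control period).
- get_image(name): name is "scene" or "top" or "wrist"; returns (picture, depth): 400x640x3 uint8, red, green, blue; 400x640 float32, m along the optical axis (not along the pixel's ray), 0 where there is no reading.
- camera_info(name): a dict with "fov_y" (degrees; the focal length in pixels is half the picture's height over the tangent of half this angle, whatever the lens; pixels are square), "cx", "cy" (the principal point, pixels), "eye" and "attitude" of the camera in the world. Camera axes: x right, y down, z forward; pixel columns grow to the right and rows downward; lengths in m; the calibration is good to about 2 mm. A picture is of the moment at which its call begins: read the wrist's pose just before it. camera_info takes no time and is no camera call; for the wrist camera it gives the pose at the moment of the call.
- job_done(): hands the job in, once; it reports no verdict.
Trained networks look in the newest picture that a camera, given by its name, has taken for a name from the list of things; names that differ only in an ending like _2 or _b are one class to them, and where a whole thing is asked for, a point or a joint stands for the part that bears it (a point fixed in the world has none). Each returns a list of dicts, best first, with "p" (0 to 1); they miss things now and then, are a little off and sometimes report something else, mostly with a low value. They report only what shows in the picture. A call takes as long as a camera call.
- spotter.look_for(camera, target): "pixel" ([column, row] in pixels, amid what is visible of it).
The state is a dict: "clock": time; "joints": joint angles; "joint_vel": joint speeds; "tau": joint torques, N m; "ee_pos": TCP position; "ee_rot": TCP orientation; "ft_force": force on the tool from outside, world axes, zero at the start; "ft_torque": the same for the moment, N m; "width": finger opening in m.
Only numpy, scipy, OpenCV 4.12 (cv2) and the standard library are available. Lean on these libraries where they do the work, as an engineer would, in place of code of your own. Each camera call takes 0.05 s, during which the arm holds its last target. There are 200 camera calls.

### The job

Pull the grinding block's sliding cover fully out by its knob, then drop the three steel balls from the white spot plate into the three wells, one ball to each: the largest in the widest well, the middle-sized in the middle-sized one, the smallest in the narrowest. Then push the cover fully home over them; leave everything else, including the stopper and the vial on the spot plate, standing where it is.

Things in the scene. Friction and masses are not known exactly. Their poses are not given: they have to be found in the camera images.
- block: Aluminium grinding block, fixed, 60 mm (its x) x 156 mm (its y) x 45 mm high, origin at the centre of its underside, z up; its front (-x) faces roughly towards the robot. Three wells of different bore stand in a row along its y axis, 46 mm apart. Two 8 mm wide steel rails run along its ends (centred at y = +-82 mm, top 45 mm high) and stick out to x = -82 mm in front, to carry the sliding cover
- well_large (a point): centre of the mouth of the widest well (middle of the row) of the aluminium grinding block: a round blind bore 28 mm in diameter, 34 mm deep, slightly chamfered, its mouth in the block's top face 45 mm above the table; axes as the block's
- well_medium (a point): centre of the mouth of the middle-sized well (at the block's +y end) of the aluminium grinding block: a round blind bore 23 mm in diameter, 34 mm deep, slightly chamfered, its mouth in the block's top face 45 mm above the table; axes as the block's
- well_small (a point): centre of the mouth of the narrowest well (at the block's -y end) of the aluminium grinding block: a round blind bore 19 mm in diameter, 34 mm deep, slightly chamfered, its mouth in the block's top face 45 mm above the table; axes as the block's
- cover (a joint): travel of the flat steel cover plate (48 x 172 x 5 mm, underside 46 mm above the table) along the block's -x, in m: 0 = home, all wells covered; 0.046 = pulled out to its stop, all wells clear. Stiff (about 4 N) and stays where it is left. It starts 0 to 10 mm out
- cover_knob (a point): centre of the cover's black round pull knob: 22 mm diameter, 22 mm long, its axis along the block's x, on a 10 mm rod in front of the cover, centre 49 mm above the table (free space below); 59 mm in front of the row of wells when home. x axis of the point = the block's x (pushing home); pull towards -x
- plate: white ceramic spot plate, fixed, 82 mm (its x) x 128 mm (its y) x 20 mm high, origin at the centre of its underside; six dimples 10 mm wide at x = +-23 mm, y = -46, 0, 46 mm
- ball_large_center (a point): centre of the largest bare steel grinding ball, 25 mm diameter. It starts sitting in one of the shallow dimples of the white spot plate, its centre 11.7 mm above the plate's top face (axes turn with the ball: ignore them)
- ball_medium_center (a point): centre of the middle-sized bare steel grinding ball, 20 mm diameter. It starts sitting in one of the shallow dimples of the white spot plate, its centre 8.9 mm above the plate's top face (axes turn with the ball: ignore them)
- ball_small_center (a point): centre of the smallest bare steel grinding ball, 16 mm diameter. It starts sitting in one of the shallow dimples of the white spot plate, its centre 6.5 mm above the plate's top face (axes turn with the ball: ignore them)
- stopper: black rubber stopper, tapered, 24 mm across the top, 24 mm high, origin under its base, standing over one of the plate's dimples; not to be moved
- sample_vial: small glass vial with white cap, 22 mm across, 38 mm high, origin under its base, standing over one of the plate's dimples; not to be moved
- amber_bottle: amber glass bottle, 56 mm across, 115 mm high, origin under its base; bystander
- red_vial: clear vial with red cap, 28 mm across, 62 mm high, origin under its base; bystander
- beaker: glass beaker, 70 mm across, 85 mm high, origin under its base; bystander
- wash_bottle: white wash bottle with blue cap, 68 mm across, 170 mm high, origin under its base; bystander

How it is judged:
By the outcome, as a careful person would: the job done as asked, in the order asked, and still so for the second after the job is handed in, with the robot touching nothing.
It also fails if it takes over 72 s, if anything falls off the work surface, if the arm or the gripper's body presses on something with over 40 N, if the wrist force passes 120 N, or if a joint passes its speed limit or range.

## Working session

There is one attempt and no reset: what is moved stays moved. The work goes in short steps, Python scripts to look and compute and a tool call to move; the robot and the scene stay as the last step left them, time stands still between calls to the robot, and variables do not carry over. Pictures are saved under pics/ and viewed, about 8 in all and at most 12, crops included, and the job is handed in when it is done.

Besides the shell and the picture viewer there is one more tool, called after "Call:" by a JSON object that holds its "name" and its "arguments", one argument or row to a line. play_rows: Moves the arm, as the interface text tells. Scaled input: -1 to 1 covers 100 mm each way for a shift and pi rad each way for a turn. Its arguments: {"type":"object","properties":{"plan":{"type":"string"},"hand":{"type":"number"},"squeeze":{"type":"number"}},"required":["plan"]}

```bash
ls; mkdir -p pics
cat > h.py <<'E'
import numpy as np,cv2
from scipy.spatial.transform import Rotation as R
from plant import get_state,get_image,camera_info,job_done,spotter,bot
def cam(n):
    i=camera_info(n); a=np.array(i['attitude'],float)
    M=a if a.shape==(3,3) else R.from_rotvec(a).as_matrix() if a.size==3 else R.from_quat(a).as_matrix()
    return 200/np.tan(np.radians(i['fov_y'])/2),i['cx'],i['cy'],np.array(i['eye']),M
def ray(c,u,v):
    f,cx,cy,e,M=c; return e,M@np.array([(u-cx)/f,(v-cy)/f,1.])
def atz(c,u,v,z):
    e,d=ray(c,u,v); return e+d*(z-e[2])/d[2]
def pix(c,p):
    f,cx,cy,e,M=c; q=M.T@(np.array(p)-e); return np.array([cx+f*q[0]/q[2],cy+f*q[1]/q[2]])
def save(n,im): cv2.imwrite('pics/'+n,im[...,::-1])
E
python3 - <<'E'
from h import *
print(get_state()); 
for n in ('top','wrist','scene'): print(n,camera_info(n))
im,d=get_image('top'); save('top1.png',im); np.save('topd.npy',d)
c=cam('top')
for t in ['block','plate','cover_knob','ball_large_center','ball_medium_center','ball_small_center','stopper','sample_vial','amber_bottle','wash_bottle','beaker','red_vial']:
    r=spotter.look_for('top',t)[:2]
    print(t,[(np.round(x['pixel']),round(x['p'],2),np.round(atz(c,*x['pixel'],.04),3)) for x in r])
E
```

```text
pics
{'clock': 0.0, 'joints': array([ 1.02683376e+00,  2.17771712e-01,  1.61495955e+00, -9.76500674e-06,
        1.31129458e+00, -1.12186611e-01]), 'joint_vel': array([-8.46463285e-04,  4.41424427e-05, -1.24564340e-03,  3.48502157e-04,
       -8.48770396e-04,  3.72617123e-04]), 'tau': array([ 4.33589310e-05, -3.96842408e+01, -3.03856838e+01, -7.28856958e-05,
        9.58776480e-03, -1.91576653e-06]), 'ee_pos': array([0.26109585, 0.56693763, 0.22994412]), 'ee_rot': array([-0.67280554, -3.06790719,  0.00362207]), 'ft_force': array([ 0.42255248,  0.23545796, -0.03244073]), 'ft_torque': array([-0.01905336,  0.02335528, -0.02489713]), 'width': 0.08556092926259266}
top {'fov_y': 51.26287782725698, 'cx': 316.0577324476281, 'cy': 198.68411041034565, 'eye': array([0.5160354 , 0.00586567, 0.87514823]), 'attitude': array([-2.18531094,  2.14704685, -0.16168874])}
wrist {'fov_y': 63.33160068054644, 'cx': 316.78292157083274, 'cy': 201.58582203639287, 'eye': array([0.18669318, 0.60122105, 0.37238542]), 'attitude': array([2.405316  , 1.53927625, 0.25041198])}
scene {'fov_y': 57.67296522695265, 'cx':
[... 403 characters left out ...]
7, 0.04 ]))]
cover_knob [(array([214., 217.]), 0.6, array([0.581, 0.192, 0.04 ]))]
ball_large_center []
ball_medium_center []
ball_small_center [(array([422., 220.]), 0.55, array([ 0.583, -0.227,  0.04 ]))]
stopper []
sample_vial [(array([364., 130.]), 0.74, array([ 0.768, -0.11 ,  0.04 ])), (array([429., 242.]), 0.48, array([ 0.54, -0.24,  0.04]))]
amber_bottle [(array([312., 196.]), 0.62, array([ 0.628, -0.004,  0.04 ]))]
wash_bottle [(array([366., 127.]), 0.73, array([ 0.773, -0.113,  0.04 ]))]
beaker [(array([212., 123.]), 0.73, array([0.775, 0.205, 0.04 ])), (array([402., 223.]), 0.55, array([ 0.577, -0.185,  0.04 ]))]
red_vial [(array([302., 275.]), 0.57, array([0.471, 0.012, 0.04 ]))]
```

View pics/top1.png

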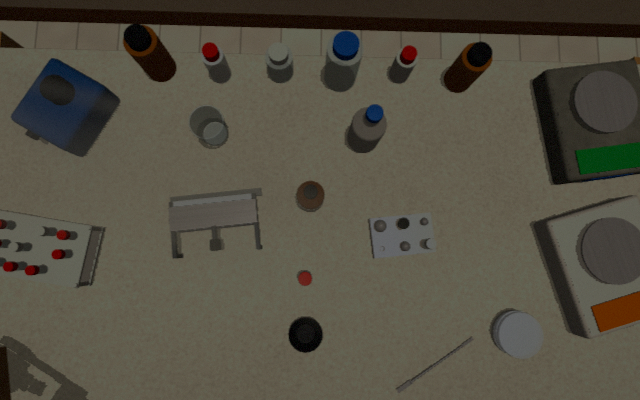

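Call:
{"name": "play_rows", "arguments": {
  "plan": "0.22 -0.29 0.02 0.02;0.22 -0.29 0.02 0.02;0.22 -0.29 0.02 0.02;0.22 -0.29 0.02 0.02;0.22 -0.29 0.02 0.02;0.22 -0.29 0.02 0.02;0.22 -0.29 0.02 0.02;0.22 -0.29 0 0.02;0.22 -0.29 0 0;0.22 -0.29 0 0",
  "hand": 1
}}

```text
clock: 1.48
ee_pos: [0.4837, 0.2713, 0.248]
ee_rot: [-0.176, 3.135, 0.008]
ft_force: [0.9, -0.1, 0.9]
width: 0.0853
```

Call:
{"name": "play_rows", "arguments": {
  "plan": "0.2 -0.3 0 0;0.2 -0.3 0 0;0 -0.18 0 0;0 0 0 0"
}}

```text
clock: 1.82
ee_pos: [0.53, 0.1832, 0.2494]
ee_rot: [-0.164, 3.13, 0.005]
ft_force: [0.6, -0.1, 0.2]
width: 0.0857
```

Run:
```python
from h import *
s=get_state();print(s['ee_pos'],s['ee_rot']);c=cam('wrist')
im,d=get_image('wrist'); save('w1.png',im); np.savez('w1.npz',im=im,d=d,f=c[0],cx=c[1],cy=c[2],e=c[3],M=c[4])
for t in ['block','cover_knob']:
    print(t,[(np.round(x['pixel']),round(x['p'],2),np.round(atz(c,*x['pixel'],.049),3)) for x in spotter.look_for('wrist',t)[:2]])
```

```text
[0.53001614 0.18320555 0.24937406] [-0.16397594  3.13029262  0.00503283]
block [(array([317., 213.]), 0.8, array([0.579, 0.189, 0.049]))]
cover_knob [(array([321., 218.]), 0.58, array([0.584, 0.194, 0.049]))]
```

View pics/w1.png

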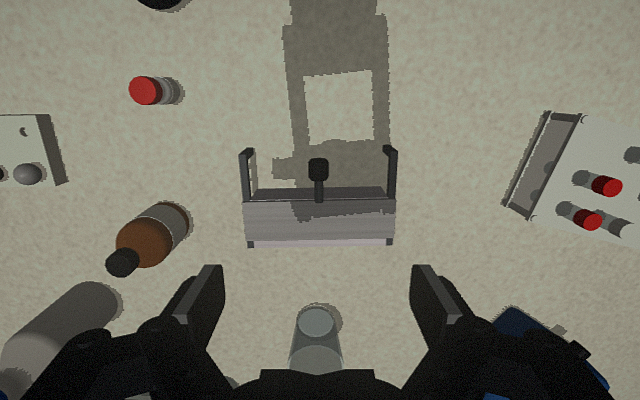

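```bash
python3 - <<'E'
from h import *
z=np.load('w1.npz');d=z['d'];f,cx,cy,e,M=z['f'],z['cx'],z['cy'],z['e'],z['M']
v,u=np.mgrid[:400,:640]
P=np.stack([(u-cx)/f*d,(v-cy)/f*d,d],-1)@M.T+e
roi=(u>225)&(u<410)&(v>135)&(v<255)&(d>0)
for lo,hi in((.030,.0445),(.0445,.0485),(.0485,.054),(.054,.07)):
    m=roi&(P[...,2]>lo)&(P[...,2]<hi); print(lo,m.sum())
m=roi&(v>200)&(v<236)&(u>255)&(u<385); print('cover z',np.median(P[m][:,2]),P[m][:,2].std())
zc=np.median(P[m][:,2])
m=roi&(abs(P[...,2]-zc)<.003)&(v>185)
m2=cv2.morphologyEx(m.astype(np.uint8),cv2.MORPH_OPEN,np.ones((15,15)))>0
r=cv2.minAreaRect((P[m2][:,:2]*1000).astype(np.float32));print('cover',r,cv2.boxPoints(r))
m=roi&(v<186)&(u>300)&(u<336)&(P[...,2]>.03)
print('knob',P[m].min(0),P[m].max(0),np.median(P[m],0))
for a,b in((236,260),(378,400)):
    m=roi&(u>a)&(u<b)&(P[...,2]>.035)&(v<190); q=P[m];print('rail',q[:,0].min(),np.median(q,0), q[:,1].min(),q[:,1].max(),np.polyfit(q[:,0],q[:,1],1))
E
python3 - <<'E'
import cv2
im=cv2.imread('pics/w1.png')[130:260,225:415]
cv2.imwrite('pics/w1c.png',cv2.resize(im,None,fx=4,fy=4,interpolation=cv2.INTER_CUBIC))
E
```

```text
0.03 1244
0.0445 1387
0.0485 6180
0.054 387
cover z 0.050908016588485344 0.0007279389320224053
cover ((585.1490478515625, 199.8690185546875), (48.49432373046875, 153.65286254882812), 7.085204601287842) [[551.61084  273.118   ]
 [570.56323  120.63848 ]
 [618.68726  126.620026]
 [599.73486  279.09955 ]]
knob [0.51599994 0.17280499 0.04237919] [0.5452503  0.19598181 0.0606962 ] [0.52717928 0.18403727 0.05715075]
rail 0.5204299787697313 [0.53964    0.10387947 0.04458563] 0.0968606417036531 0.11006908606091935 [0.12459133 0.03651791]
rail 0.5002552369449714 [0.52104143 0.26494022 0.04464549] 0.2592999509506807 0.2722822808151335 [0.11708913 0.20403464]
```

View pics/w1c.png

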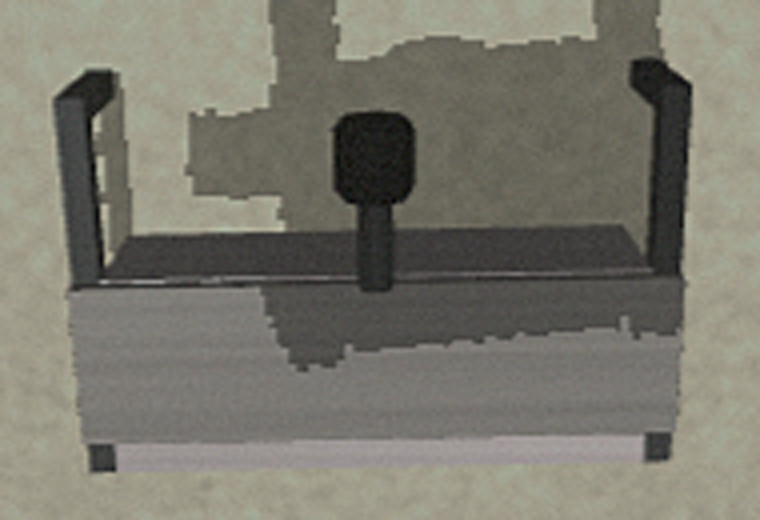

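Call:
{"name": "play_rows", "arguments": {
  "plan": "-0.03 0.01 -0.3 0.005;0 0 -0.3 0;0 0 -0.3 0;0 0 -0.3 0;0 0 -0.3 0;0 0 -0.3 0;0 0 -0.3 0;0 0 -0.09 0;0 0 0 0",
  "hand": 1
}}

```text
clock: 2.72
ee_pos: [0.5227, 0.2054, 0.0288]
ee_rot: [-0.226, 3.112, 0.022]
ft_force: [-1.1, -0.5, -0.4]
width: 0.0856
```

Call:
{"name": "play_rows", "arguments": {
  "plan": "0.02 -0.1 0.01 -0.004;0.02 -0.1 0 -0.003;0 0 0 0"
}}

```text
clock: 2.97
ee_pos: [0.5277, 0.1869, 0.0326]
ee_rot: [-0.196, 3.112, 0.023]
ft_force: [0.0, 0.4, 0.7]
width: 0.0854
```

Call:
{"name": "play_rows", "arguments": {
  "plan": "0 -0.03 -0.02 0;0 0 0 0;0 0 0 0;0 0 0 0;0 0 0 0;0 0 0 0;0 0 0 0",
  "hand": -1,
  "squeeze": 40
}}

```text
clock: 3.55
ee_pos: [0.5337, 0.186, 0.0382]
ee_rot: [-0.187, 3.099, 0.035]
ft_force: [1.5, -5.0, -3.3]
width: 0.02
```

Call:
{"name": "play_rows", "arguments": {
  "plan": "0 0 0 0;0 0 0 0;-0.03 -0.02 -0.06 0;-0.02 0 -0.04 0;0 0 0 0",
  "hand": -0.3
}}

```text
clock: 3.97
ee_pos: [0.5284, 0.1836, 0.0276]
ee_rot: [-0.188, 3.098, 0.034]
ft_force: [-0.5, -0.5, -0.7]
width: 0.03
```

Run:
```python
from h import *
for i in range(3):
    s=get_state();print(s['clock'],s['ee_pos'],s['ee_rot'],s['joint_vel'].round(3),s['width'])
    get_image('top')
```

```text
3.9667 [0.52842832 0.18361252 0.02760147] [-0.18762613  3.09820892  0.03372348] [-0.005 -0.     0.007 -0.004  0.006  0.001] 0.03000986804939703
4.0167 [0.52847122 0.18359815 0.0277018 ] [-0.18763092  3.09832077  0.03364894] [ 0.    -0.004 -0.011  0.     0.005  0.001] 0.029989277955555577
4.0667 [0.52889372 0.18372057 0.02805407] [-0.18765412  3.0975641   0.03383836] [ 0.    -0.005 -0.012 -0.    -0.001 -0.001] 0.029792810982717577
```

Good pose. Close and pull along the block's −x.

Call:
{"name": "play_rows", "arguments": {
  "plan": "0 0 0 0;0 0 0 0;0 0 0 0;0 0 0 0;-0.1 -0.012 0 0;-0.1 -0.012 0 0;-0.1 -0.012 0 0;-0.1 -0.012 0 0;-0.1 -0.012 0 0;0 0 0 0",
  "hand": -1,
  "squeeze": 50
}}

```text
clock: 4.95
ee_pos: [0.4895, 0.1805, 0.0295]
ee_rot: [-0.181, 3.061, 0.045]
ft_force: [-1.6, 0.7, -3.0]
width: 0.0203
```

Call:
{"name": "play_rows", "arguments": {
  "plan": "-0.06 -0.007 0 0;-0.06 -0.007 0 0;-0.06 -0.007 0 0;0 0 0 0"
}}

```text
clock: 5.28
ee_pos: [0.4895, 0.1806, 0.0303]
ee_rot: [-0.175, 3.008, 0.053]
ft_force: [-4.7, 0.3, 3.4]
width: 0.0196
```

Call:
{"name": "play_rows", "arguments": {
  "plan": "0 0 0 0;0 0 0 0;0 0 0 0;0 0 0 0",
  "hand": 0.2
}}

```text
clock: 5.62
ee_pos: [0.4857, 0.1798, 0.0304]
ee_rot: [-0.175, 3.015, 0.052]
ft_force: [0.1, -0.0, 0.4]
width: 0.0511
```

Call:
{"name": "play_rows", "arguments": {
  "plan": "0 0 0.2 0;0 0 0.3 0;0 0 0.3 0;0 0 0.3 0;0 0 0.3 0;0 0 0.3 0;0 0 0.2 0;0 0 0 0"
}}

```text
clock: 6.28
ee_pos: [0.476, 0.1779, 0.2271]
ee_rot: [-0.176, 3.028, 0.048]
ft_force: [0.9, 0.4, 0.6]
width: 0.0514
```

Run:
```python
from h import *
s=get_state();print(s['ee_pos'],s['ee_rot'], R.from_rotvec(s['ee_rot']).as_matrix()[:,2]);c=cam('wrist')
im,d=get_image('wrist'); save('w2.png',im); np.savez('w2.npz',im=im,d=d,f=c[0],cx=c[1],cy=c[2],e=c[3],M=c[4])
x=.611;y=.1176;a=np.array([.9924,.1233]);b=np.array([-.1233,.9924])
for n,k in(('L',0),('M',.046),('S',-.046)):
    p=a*x+b*(y+k);print(n,p,pix(c,[*p,.045]))
```

```text
[0.47600978 0.17788719 0.22714825] [-0.17642943  3.02813392  0.0484541 ] [ 0.10567846  0.03805854 -0.99367178]
L [0.59185632 0.19204254] [313.64512602 254.48598028]
M [0.58618452 0.23769294] [353.25731461 253.69641913]
S [0.59752812 0.14639214] [273.83572106 255.2794724 ]
```

View pics/w2.png

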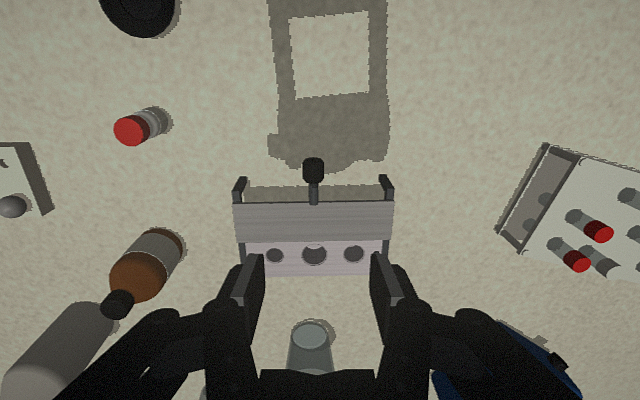

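Call:
{"name": "play_rows", "arguments": {
  "plan": "0.03 -0.36 0 0;0.03 -0.36 0 0;0.03 -0.36 0 0;0.03 -0.36 0 0;0.03 -0.36 0 0;0.03 -0.36 0 0;0.03 -0.36 0 0;0.03 -0.36 0 0;0.03 -0.36 0 0;0.03 -0.36 0 0",
  "hand": 1
}}

```text
clock: 7.17
ee_pos: [0.4905, -0.1861, 0.207]
ee_rot: [-0.201, 3.055, 0.071]
ft_force: [1.2, -0.8, 0.5]
width: 0.0856
```

Run:
```python
from h import *
z=np.load('w2.npz');im=z['im'];g=cv2.cvtColor(im,cv2.COLOR_RGB2GRAY)
c=(z['f'],z['cx'],z['cy'],z['e'],z['M'])
sub=cv2.resize(g[240:270,260:370],None,fx=4,fy=4,interpolation=cv2.INTER_CUBIC)
_,t=cv2.threshold(sub,0,255,cv2.THRESH_BINARY_INV+cv2.THRESH_OTSU)
n,l,st,ce=cv2.connectedComponentsWithStats(t)
for s,q in zip(st[1:],ce[1:]):
    if s[4]>300:
        cc=[s[0]+s[2]/2,s[1]+s[3]/2]; u,v=cc[0]/4+260-.4,cc[1]/4+240-.4; print(s,u,v,atz(c,u,v,.045))
s=get_state();print(s['ee_pos'],s['ee_rot']);c=cam('wrist')
im,d=get_image('wrist'); save('w3.png',im); np.savez('w3.npz',im=im,d=d,f=c[0],cx=c[1],cy=c[2],e=c[3],M=c[4])
```

```text
[ 335   21   80   67 4140] 353.35 253.225 [0.58552924 0.23769327 0.045     ]
[ 166   26  102   74 5514] 313.85 255.35 [0.59302105 0.1924139  0.045     ]
[  24   33   71   58 3088] 274.475 255.1 [0.59720742 0.1471091  0.045     ]
[   0   55   20   65 1107] 262.1 261.475 [0.60750156 0.13336274 0.045     ]
[ 0.49047776 -0.18610329  0.20700139] [-0.20072307  3.05456636  0.07079643]
```

View pics/w3.png

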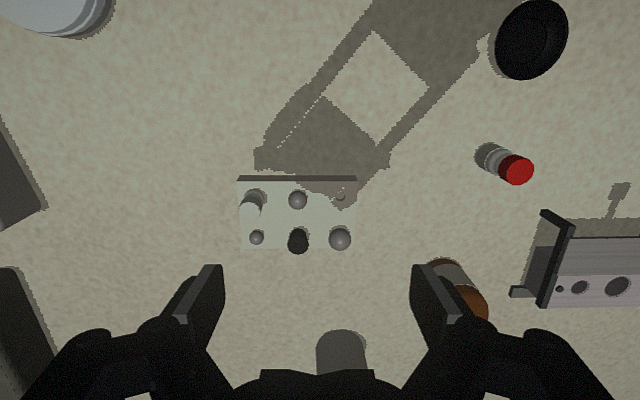

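```bash
cat >> h.py <<'E'
from scipy.optimize import least_squares
BALLS={'L':(.0125,.0317),'M':(.010,.0289),'S':(.008,.0265)}
def cloud(c,d):
    f,cx,cy,e,M=c; v,u=np.mgrid[:400,:640]
    return np.stack([(u-cx)/f*d,(v-cy)/f*d,d],-1)@M.T+e
def fit(P,p0,r,zc):
    q=P.reshape(-1,3)
    for k in range(4):
        m=(np.hypot(*(q[:,:2]-p0).T)<r*1.3)&(q[:,2]>.024)&(q[:,2]<zc+r+.006)
        p0=least_squares(lambda t:np.linalg.norm(q[m]-[*t[:2],t[2]],axis=1)-r,[*p0,zc],loss='soft_l1',f_scale=.001).x
        zf=p0[2];p0=p0[:2]
    return p0,zf,m.sum()
E
python3 - <<'E'
from h import *
z=np.load('w3.npz');d=z['d'];c=(z['f'],z['cx'],z['cy'],z['e'],z['M']);P=cloud(c,d)
for n,px in(('L',(340,238)),('M',(298,200)),('S',(257,237))):
    r,zc=BALLS[n]; a=atz(c,*px,zc)[:2]; print(n,a,fit(P,a,r,zc))
for n,px,h in(('stopper',(298,233),.044),('vial',(249,210),.058),('empty',(341,195),.02)): print(n,atz(c,*px,h)[:2])
print(get_state()['joints'])
g=cv2.cvtColor(z['im'],cv2.COLOR_RGB2GRAY)[170:260,230:370]
print(cv2.HoughCircles(cv2.resize(g,None,fx=4,fy=4,interpolation=cv2.INTER_CUBIC),cv2.HOUGH_GRADIENT,1,80,param1=100,param2=22,minRadius=20,maxRadius=55)/4+[230,170,0])
E
```

```text
L [ 0.57040949 -0.1429765 ] (array([ 0.57195503, -0.14368243]), np.float64(0.03123843856769514), np.int64(406))
M [ 0.53168053 -0.19369185] (array([ 0.53167691, -0.19473416]), np.float64(0.02831144270144889), np.int64(279))
S [ 0.5820428  -0.23368117] (array([ 0.58272498, -0.23490651]), np.float64(0.025943570433841618), np.int64(164))
stopper [ 0.56246982 -0.19012857]
vial [ 0.5350048  -0.24007209]
empty [ 0.52435049 -0.14808304]
[-0.55309001 -0.00355219  1.90409332  0.08378085  1.19970212 -2.28023789]
[[[256.375      237.625        7.19999981]
  [297.625      199.625        9.57499981]
  [339.375      239.875       11.57499981]]]
```

Call:
{"name": "play_rows", "arguments": {
  "plan": "0.1 0.05 -0.1 -0.036;0.1 0.05 -0.1 -0.036;0.1 0.05 -0.1 -0.036;0.1 0.05 -0.1 -0.036;0.1 0.05 -0.1 -0.036;0.1 0.05 -0.1 -0.036;0.1 0.05 -0.1 -0.034;0.1 0.07 -0.2 0;0 0 0 0",
  "hand": 0.06
}}

```text
clock: 7.97
ee_pos: [0.56, -0.1493, 0.0936]
ee_rot: [1.076, 2.89, 0.016]
ft_force: [-1.1, 0.8, -0.6]
width: 0.0454
```

Call:
{"name": "play_rows", "arguments": {
  "plan": "0.06 0.03 -0.15 0;0.06 0.03 -0.15 0;0 0 -0.1 0;0 0 0 0"
}}

```text
clock: 8.3
ee_pos: [0.5665, -0.1406, 0.047]
ee_rot: [1.075, 2.903, 0.014]
ft_force: [-1.0, 0.3, 0.4]
width: 0.0449
```

Call:
{"name": "play_rows", "arguments": {
  "plan": "0.05 -0.03 -0.08 0;0 0 -0.08 0;0 0 -0.06 0;0 0 0 0"
}}

```text
clock: 8.63
ee_pos: [0.5685, -0.1439, 0.0238]
ee_rot: [1.077, 2.907, 0.013]
ft_force: [-0.0, -0.1, -1.0]
width: 0.0455
```

Call:
{"name": "play_rows", "arguments": {
  "plan": "0.03 0 0 0;0 0 0 0;0 0 0 0;0 0 0 0;0 0 0 0;0 0 0 0;0 0 0 0;0 0 0.2 0;0 0 0.3 0;0 0 0.3 0",
  "hand": -1,
  "squeeze": 30
}}

```text
clock: 9.47
ee_pos: [0.5647, -0.1417, 0.0995]
ee_rot: [1.083, 2.922, 0.014]
ft_force: [0.2, 0.3, -0.3]
width: 0.0226
```

Call:
{"name": "play_rows", "arguments": {
  "plan": "0 0.1 0.35 0.033;0 0.1 0.35 0.033;0.03 0.35 0.05 0.033;0.03 0.35 0 0.033;0.03 0.35 0 0.033;0.03 0.35 0 0.033;0.03 0.35 0 0.033;0.03 0.35 0 0.033;0.03 0.35 0 0;0.03 0.35 0 0"
}}

```text
clock: 10.3
ee_pos: [0.5937, 0.1616, 0.1914]
ee_rot: [-0.231, 3.089, 0.026]
ft_force: [0.8, 0.2, 0.5]
width: 0.0225
```

Call:
{"name": "play_rows", "arguments": {
  "plan": "0 0.35 0 0;0 0.1 0 0;0 0 0 0"
}}

```text
clock: 10.55
ee_pos: [0.5927, 0.2159, 0.1916]
ee_rot: [-0.243, 3.087, 0.03]
ft_force: [-0.3, 0.5, 0.1]
width: 0.0223
```

Call:
{"name": "play_rows", "arguments": {
  "plan": "0 -0.12 -0.25 -0.005;0 -0.12 -0.25 -0.006;0 -0.03 -0.25 0;0 -0.03 -0.25 0;0 0 -0.15 0;0 0 0 0"
}}

```text
clock: 11.05
ee_pos: [0.594, 0.1799, 0.0759]
ee_rot: [-0.188, 3.083, 0.024]
ft_force: [0.4, -0.1, -1.4]
width: 0.0229
```

Call:
{"name": "play_rows", "arguments": {
  "plan": "-0.01 0.06 -0.05 0;-0.01 0.06 -0.05 0;0 0 -0.05 0;0 0 0 0"
}}

```text
clock: 11.38
ee_pos: [0.593, 0.1899, 0.0615]
ee_rot: [-0.183, 3.083, 0.023]
ft_force: [-0.8, 0.4, -1.2]
width: 0.0224
```

Run:
```python
from h import *
s=get_state();print(s['ee_pos'],s['ee_rot']);c=cam('wrist')
im,d=get_image('wrist'); np.savez('w4.npz',im=im,d=d,f=c[0],cx=c[1],cy=c[2],e=c[3],M=c[4])
T=s['ee_pos']; u,v=pix(c,T).astype(int); print(u,v, pix(c,[.5925,.192,.045]))
save('w4.png',cv2.resize(im[v-90:v+90,u-110:u+110],None,fx=3,fy=3,interpolation=cv2.INTER_CUBIC))
```

```text
[0.59300233 0.18985866 0.06147527] [-0.18285047  3.08251327  0.02276343]
317 266 [321.32566042 249.30271706]
```

View pics/w4.png

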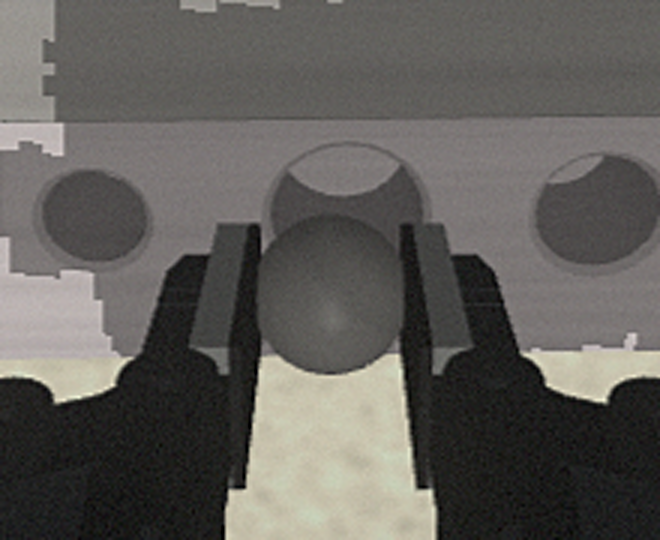

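Run:
```python
from h import *
z=np.load('w4.npz');d=z['d'];c=(z['f'],z['cx'],z['cy'],z['e'],z['M']);print(c[0])
for u,v in((238.7,248.3),(322.4,248),(406.3,247)): print(atz(c,u,v,.045))
P=cloud(c,d); print('surf',P[274,317])
for h in (.066,.070,.074): print(h,atz(c,317.3,274,h))
v,u=np.mgrid[:400,:640]; m=(np.hypot(u-317.3,v-274)<21)&(d>0);q=P[m]
print(least_squares(lambda t:np.linalg.norm(q-t,axis=1)-.0125,[.593,.19,.07],loss='soft_l1',f_scale=.001).x)
```

```text
324.26036009368516
[0.59685972 0.14743405 0.045     ]
[0.59163142 0.19248066 0.045     ]
[0.58593263 0.23780914 0.045     ]
surf [0.58615397 0.18847481 0.07802225]
0.066 [0.59428777 0.18973389 0.066     ]
0.07 [0.59157667 0.18935881 0.07      ]
0.074 [0.58886557 0.18898374 0.074     ]
[0.59243107 0.18907288 0.06834015]
```

Call:
{"name": "play_rows", "arguments": {
  "plan": "-0.01 0.03 -0.04 0;0 0 -0.04 0;0 0 -0.03 0;0 0 0 0"
}}

```text
clock: 11.77
ee_pos: [0.5951, 0.1946, 0.0537]
ee_rot: [-0.184, 3.075, 0.024]
ft_force: [-1.0, 0.2, -0.4]
width: 0.023
```

Call:
{"name": "play_rows", "arguments": {
  "plan": "-0.04 -0.02 -0.02 0;0 0 -0.01 0;0 0 0 0"
}}

```text
clock: 12.02
ee_pos: [0.591, 0.1926, 0.0506]
ee_rot: [-0.185, 3.074, 0.024]
ft_force: [-0.6, 0.9, -0.3]
width: 0.0229
```

Call:
{"name": "play_rows", "arguments": {
  "plan": "0.015 0.01 -0.01 0"
}}

```text
clock: 12.1
ee_pos: [0.5922, 0.1934, 0.0496]
ee_rot: [-0.185, 3.075, 0.024]
ft_force: [0.1, 0.7, -0.6]
width: 0.0228
```

Call:
{"name": "play_rows", "arguments": {
  "plan": "0 0 0 0;0 0 0 0;0 0 0 0;0 0 0 0",
  "hand": -0.1
}}

```text
clock: 12.43
ee_pos: [0.5931, 0.1936, 0.0501]
ee_rot: [-0.184, 3.073, 0.025]
ft_force: [-0.2, -0.5, -0.3]
width: 0.0383
```

Call:
{"name": "play_rows", "arguments": {
  "plan": "0 0 0.2 0;0 0 0.3 0;0 0 0.3 0;0 0 0.3 0;0 -0.05 0.2 0"
}}

```text
clock: 12.85
ee_pos: [0.5858, 0.1875, 0.1763]
ee_rot: [-0.186, 3.09, 0.022]
ft_force: [1.0, -0.1, 0.6]
width: 0.0384
```

Run:
```python
from h import *
s=get_state();print(s['ee_pos'],s['ee_rot']);c=cam('wrist')
im,d=get_image('wrist'); np.savez('w5.npz',im=im,d=d,f=c[0],cx=c[1],cy=c[2],e=c[3],M=c[4])
u,v=pix(c,[.592,.1925,.045]).astype(int);print(u,v)
P=cloud(c,d);print(P[v-12:v+13:4,u-12:u+13:4,2].round(3))
save('w5.png',cv2.resize(im[v-50:v+50,u-100:u+100],None,fx=3,fy=3,interpolation=cv2.INTER_CUBIC))
```

```text
[0.58582936 0.18747221 0.1763217 ] [-0.18596951  3.09024208  0.0216485 ]
320 191
[[0.044 0.031 0.031 0.033 0.033 0.031 0.045]
 [0.027 0.034 0.035 0.035 0.035 0.033 0.029]
 [0.027 0.033 0.036 0.035 0.037 0.033 0.03 ]
 [0.021 0.032 0.035 0.035 0.035 0.032 0.024]
 [0.032 0.023 0.031 0.033 0.032 0.024 0.034]
 [0.041 0.034 0.029 0.028 0.03  0.034 0.042]
 [0.045 0.043 0.04  0.039 0.039 0.043 0.045]]
```

View pics/w5.png

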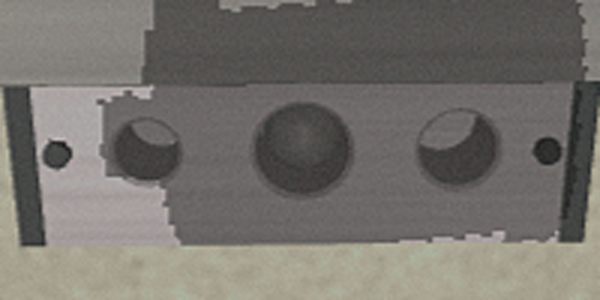

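Call:
{"name": "play_rows", "arguments": {
  "plan": "-0.05 -0.35 0.1 -0.036;-0.05 -0.35 0.05 -0.036;-0.05 -0.35 0.02 -0.036;-0.05 -0.35 0.02 -0.036;-0.05 -0.35 0.02 -0.036;-0.05 -0.35 0.02 -0.036;-0.05 -0.35 0 -0.034;-0.05 -0.35 -0.1 0;-0.05 -0.35 -0.2 0;-0.05 -0.35 -0.3 0",
  "hand": 0
}}

```text
clock: 13.73
ee_pos: [0.5456, -0.1687, 0.1611]
ee_rot: [1.037, 2.87, -0.011]
ft_force: [1.1, -0.4, -0.1]
width: 0.0431
```

Call:
{"name": "play_rows", "arguments": {
  "plan": "0 -0.2 -0.1 0;0 0 0 0"
}}

```text
clock: 13.9
ee_pos: [0.541, -0.1941, 0.1452]
ee_rot: [1.049, 2.873, -0.014]
ft_force: [-0.1, 0.4, -0.9]
width: 0.0428
```

Call:
{"name": "play_rows", "arguments": {
  "plan": "-0.05 0 -0.25 0;-0.04 0 -0.25 0;0 0 -0.25 0;0 0 -0.1 0;0 0 0 0"
}}

```text
clock: 14.32
ee_pos: [0.533, -0.1951, 0.0595]
ee_rot: [1.055, 2.866, -0.013]
ft_force: [-0.5, 0.6, -0.6]
width: 0.0425
```

Run:
```python
from h import *
s=get_state();print(s['ee_pos'],s['ee_rot']);c=cam('wrist')
im,d=get_image('wrist');P=cloud(c,d)
for n,p in(('M',(.5317,-.1945)),('S',(.5825,-.2345))):
    print(n,pix(c,[*p,BALLS[n][1]]),fit(P,np.array(p),*BALLS[n]))
```

```text
[ 0.53303991 -0.19506207  0.05950149] [ 1.05463527  2.86606822 -0.01250547]
M [315.25729179 233.4588911 ] (array([ 0.53134519, -0.19449187]), np.float64(0.02833755800329954), np.int64(915))
S [319.03810168 316.5182765 ] (array([ 0.58237314, -0.23485517]), np.float64(0.025989739938768863), np.int64(449))
```

Call:
{"name": "play_rows", "arguments": {
  "plan": "-0.02 0 -0.12 0;0 0 -0.12 0;0 0 -0.1 0;0 0 0 0"
}}

```text
clock: 14.7
ee_pos: [0.5357, -0.1955, 0.0287]
ee_rot: [1.048, 2.858, -0.014]
ft_force: [-0.9, 0.7, 0.1]
width: 0.0426
```

Call:
{"name": "play_rows", "arguments": {
  "plan": "-0.04 0.01 -0.06 0;0 0 0 0"
}}

```text
clock: 14.87
ee_pos: [0.532, -0.1945, 0.0223]
ee_rot: [1.047, 2.858, -0.014]
ft_force: [-0.7, 0.3, -0.3]
width: 0.0429
```

Call:
{"name": "play_rows", "arguments": {
  "plan": "0 0 0 0;0 0 0 0;0 0 0 0;0 0 0 0;0 0 0 0;0 0 0 0;0 0 0.2 0;0 0 0.3 0;0 0 0.3 0;0 0 0.3 0",
  "hand": -1
}}

```text
clock: 15.7
ee_pos: [0.5248, -0.1912, 0.1276]
ee_rot: [1.054, 2.874, -0.01]
ft_force: [0.5, -0.2, -0.2]
width: 0.0178
```

Call:
{"name": "play_rows", "arguments": {
  "plan": "0.04 0.37 0.3 0.033;0.04 0.37 0.3 0.033;0.06 0.37 0.02 0.033;0.06 0.37 0 0.033;0.06 0.37 0 0.033;0.06 0.37 0 0.033;0.06 0.37 0 0.033;0.06 0.37 0 0.032;0.06 0.37 -0.1 0;0.06 0.37 -0.1 0"
}}

```text
clock: 16.53
ee_pos: [0.5899, 0.1755, 0.1842]
ee_rot: [-0.23, 3.018, 0.042]
ft_force: [1.2, -0.5, -0.0]
width: 0.0173
```

Call:
{"name": "play_rows", "arguments": {
  "plan": "0 0.3 -0.2 0;0 0.2 -0.2 0;0 0 -0.2 0;0 0 0 0"
}}

```text
clock: 16.87
ee_pos: [0.5902, 0.2374, 0.123]
ee_rot: [-0.243, 3.012, 0.048]
ft_force: [-1.6, -1.1, -2.9]
width: 0.0176
```

Call:
{"name": "play_rows", "arguments": {
  "plan": "-0.02 0 -0.2 -0.008;-0.02 0 -0.2 0;0 0 -0.2 0;0 0 0 0"
}}

```text
clock: 17.2
ee_pos: [0.5876, 0.2378, 0.0647]
ee_rot: [-0.204, 3.01, 0.046]
ft_force: [-0.2, 0.2, -2.1]
width: 0.0174
```

```bash
cat > held.py <<'E'
from h import *
import sys
r=float(sys.argv[1]);w=np.array([float(sys.argv[2]),float(sys.argv[3])])
s=get_state();T=s['ee_pos'];c=cam('wrist');im,d=get_image('wrist');P=cloud(c,d)
A=R.from_rotvec(s['ee_rot']).as_matrix()
q=P.reshape(-1,3);p=T-A[:,2]*.006
for k in range(6):
    m=(np.linalg.norm(q-p,axis=1)<r*1.15)&(abs((q-T)@A[:,1])<r*.8)
    p=least_squares(lambda t:np.linalg.norm(q[m]-t,axis=1)-r,p,loss='soft_l1',f_scale=.0007).x
print('tcp',T,'ball',p,m.sum(),'ball-tcp',(p-T)*1e3,'need mm',(w-p[:2])*1e3,'bottom',p[2]-r)
u,v=pix(c,p).astype(int); save(sys.argv[4],cv2.resize(im[v-70:v+70,u-100:u+100],None,fx=3,fy=3))
print('hough',[ (x[0]/3+u-100,x[1]/3+v-70,x[2]/3) for x in (lambda h:[] if h is None else h[0][:3])(cv2.HoughCircles(cv2.GaussianBlur(cv2.cvtColor(cv2.imread('pics/'+sys.argv[4]),6),(5,5),1),3,1,60,param1=100,param2=25,minRadius=int(r*324/.19*3),maxRadius=int(r*324/.14*3)))],'pred',pix(c,p))
E
python3 held.py .010 .586 .2378 w6.png
```

```text
tcp [0.58762981 0.23784167 0.06465229] ball [0.58674978 0.23696972 0.0702748 ] 1253 ball-tcp [-0.88002535 -0.87194395  5.62250706] need mm [-0.74978488  0.83027748] bottom 0.060274801144337066
hough [] pred [316.47632337 272.06567268]
```

Call:
{"name": "play_rows", "arguments": {
  "plan": "-0.02 0.01 -0.06 0;-0.01 0 -0.06 0;0 0 -0.03 0;0 0 0 0"
}}

```text
clock: 17.58
ee_pos: [0.591, 0.2392, 0.0577]
ee_rot: [-0.2, 2.997, 0.05]
ft_force: [-0.2, 0.3, 0.1]
width: 0.0171
```

Call:
{"name": "play_rows", "arguments": {
  "plan": "-0.05 0 -0.09 0;0 0 -0.02 0"
}}

```text
clock: 17.75
ee_pos: [0.5875, 0.2394, 0.0483]
ee_rot: [-0.199, 2.993, 0.051]
ft_force: [-1.3, 0.2, -1.2]
width: 0.0176
```

Call:
{"name": "play_rows", "arguments": {
  "plan": "-0.01 -0.01 0.01 0;0 0 0 0;0 0 0 0;0 0 0 0",
  "hand": -0.2
}}

```text
clock: 18.08
ee_pos: [0.5863, 0.2385, 0.0495]
ee_rot: [-0.2, 2.992, 0.052]
ft_force: [0.1, 0.4, 0.4]
width: 0.0343
```

Call:
{"name": "play_rows", "arguments": {
  "plan": "0 0 0.2 0;0 0 0.3 0;0 0 0.3 0;0 -0.1 0.3 0;0 -0.2 0.2 0"
}}

```text
clock: 18.5
ee_pos: [0.5794, 0.2088, 0.1762]
ee_rot: [-0.206, 3.007, 0.049]
ft_force: [0.8, -0.3, 0.9]
width: 0.0345
```

```bash
cat > wells.py <<'E'
from h import *
s=get_state();print(s['ee_pos'],s['ee_rot']);c=cam('wrist');im,d=get_image('wrist');P=cloud(c,d)
for n,p in(('L',(.592,.1925)),('M',(.586,.2378)),('S',(.5972,.147))):
    m=(np.hypot(*(P[...,:2]-p).transpose(2,0,1))<.005)&(d>0); print(n,pix(c,[*p,.045]).round(),m.sum(),np.percentile(P[m][:,2],[10,50,95]).round(4) if m.any() else '')
E
python3 wells.py
```

```text
[0.57944495 0.2088025  0.17620025] [-0.20583451  3.00740319  0.04924324]
L [293. 183.] 162 [0.0345 0.0361 0.21  ]
M [346. 183.] 89 [0.0287 0.03   0.0316]
S [241. 183.] 0
```

Call:
{"name": "play_rows", "arguments": {
  "plan": "0 -0.37 0.15 -0.036;0 -0.37 0.05 -0.036;0 -0.37 0.03 -0.036;0 -0.37 0.02 -0.036;0 -0.37 0.02 -0.036;0 -0.37 0.02 -0.036;0 -0.37 0 -0.034;0 -0.37 0 0;0 -0.37 0 0;0 -0.37 -0.1 0",
  "hand": -0.1
}}

```text
clock: 19.38
ee_pos: [0.5863, -0.1714, 0.2113]
ee_rot: [0.996, 2.809, -0.035]
ft_force: [1.0, 0.0, 0.2]
width: 0.0382
```

Call:
{"name": "play_rows", "arguments": {
  "plan": "0 -0.36 -0.1 0;0 -0.3 -0.2 0;0 0 -0.2 0;0 0 0 0"
}}

```text
clock: 19.72
ee_pos: [0.5858, -0.2503, 0.1611]
ee_rot: [1.007, 2.799, -0.041]
ft_force: [-1.8, 1.6, -0.2]
width: 0.0385
```

Call:
{"name": "play_rows", "arguments": {
  "plan": "-0.02 0.08 -0.25 0;-0.02 0.08 -0.25 0;0 0 -0.25 0;0 0 -0.2 0;0 0 0 0"
}}

```text
clock: 20.13
ee_pos: [0.5845, -0.2348, 0.0686]
ee_rot: [1.006, 2.79, -0.043]
ft_force: [-1.0, 0.7, -0.7]
width: 0.0388
```

Call:
{"name": "play_rows", "arguments": {
  "plan": "-0.03 0 -0.15 0;-0.01 0 -0.15 0;0 0 -0.1 0;0 0 0 0"
}}

```text
clock: 20.47
ee_pos: [0.5843, -0.2335, 0.0329]
ee_rot: [0.998, 2.787, -0.043]
ft_force: [-0.8, 0.8, -0.3]
width: 0.038
```

Run:
```python
from h import *
s=get_state();A=R.from_rotvec(s['ee_rot']).as_matrix();print(s['ee_pos'],A[:,0],A[:,1],A[:,2]);c=cam('wrist')
im,d=get_image('wrist');P=cloud(c,d)
print(fit(P,np.array((.5825,-.2347)),*BALLS['S']))
u,v=pix(c,s['ee_pos']).astype(int);save('w7.png',cv2.resize(im[max(v-120,0):v+90,u-150:u+150],None,fx=2.5,fy=2.5,interpolation=cv2.INTER_CUBIC))
```

```text
[ 0.58429172 -0.23354611  0.03288493] [-0.75803532  0.62707546 -0.17932883] [0.63231627 0.77398112 0.03360587] [ 0.15987054 -0.0879181  -0.98321504]
(array([ 0.58243528, -0.23477385]), np.float64(0.02592658411149304), np.int64(732))
```

View pics/w7.png

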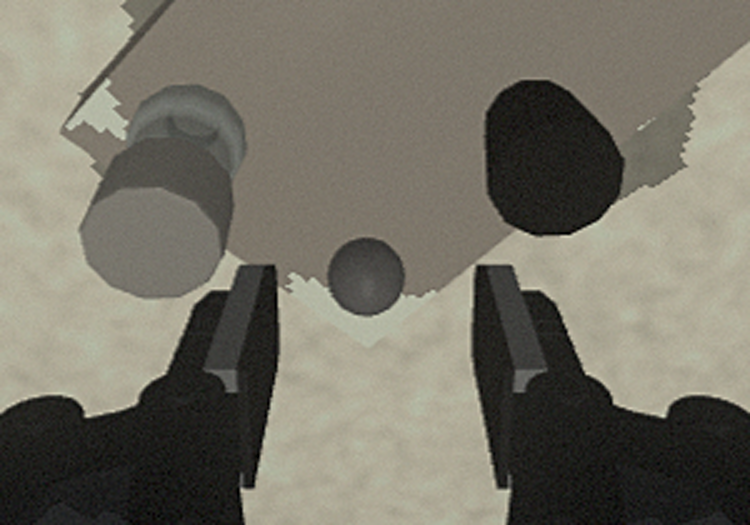

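Call:
{"name": "play_rows", "arguments": {
  "plan": "-0.02 -0.01 -0.06 0;-0.01 0 -0.04 0;0 0 0 0"
}}

```text
clock: 20.77
ee_pos: [0.5856, -0.2363, 0.0282]
ee_rot: [0.994, 2.778, -0.045]
ft_force: [0.6, -0.3, 0.4]
width: 0.0384
```

Call:
{"name": "play_rows", "arguments": {
  "plan": "-0.035 0.015 -0.05 0;0 0 0 0"
}}

```text
clock: 20.93
ee_pos: [0.5827, -0.2353, 0.0242]
ee_rot: [0.993, 2.776, -0.045]
ft_force: [-0.9, 0.4, 0.4]
width: 0.038
```

Call:
{"name": "play_rows", "arguments": {
  "plan": "0 0 -0.025 0;0 0 0 0;0 0 0 0;0 0 0 0;0 0 0 0;0 0 0 0;0 0 0.1 0;0 0 0.2 0;0 0 0.3 0;0 0 0.3 0",
  "hand": -1
}}

```text
clock: 21.77
ee_pos: [0.5756, -0.2318, 0.1063]
ee_rot: [1.0, 2.793, -0.041]
ft_force: [0.6, -0.9, -0.1]
width: 0.0133
```

Call:
{"name": "play_rows", "arguments": {
  "plan": "0 0.3 0.3 0.033;0 0.36 0.3 0.033;0.02 0.36 0.25 0.033;0.02 0.36 0 0.033;0.02 0.36 0 0.033;0.02 0.36 0 0.033;0.03 0.36 0 0.033;0.03 0.36 0 0.027;0.03 0.36 0 0;0.03 0.36 0 0"
}}

```text
clock: 22.6
ee_pos: [0.601, 0.1204, 0.2117]
ee_rot: [-0.224, 2.928, 0.063]
ft_force: [1.1, -0.7, -0.4]
width: 0.0131
```

Call:
{"name": "play_rows", "arguments": {
  "plan": "0 0.2 -0.2 0;0 0 -0.25 0;0 0 -0.25 0;0 0 0 0"
}}

```text
clock: 22.93
ee_pos: [0.6027, 0.1516, 0.147]
ee_rot: [-0.24, 2.915, 0.07]
ft_force: [-0.4, -0.4, -1.1]
width: 0.013
```

Call:
{"name": "play_rows", "arguments": {
  "plan": "-0.04 -0.03 -0.25 -0.008;-0.04 -0.02 -0.25 0;0 0 -0.25 0;0 0 -0.1 0;0 0 0 0"
}}

```text
clock: 23.35
ee_pos: [0.598, 0.1466, 0.0673]
ee_rot: [-0.201, 2.909, 0.066]
ft_force: [-0.1, 0.4, -0.2]
width: 0.013
```

```bash
python3 held.py .008 .5973 .147 w8.png
```

```text
tcp [0.59802091 0.14660291 0.06732228] ball [0.59660002 0.1456716  0.07083652] 771 ball-tcp [-1.42088969 -0.93130529  3.51424763] need mm [0.69998283 1.3283954 ] bottom 0.06283652284831531
hough [(np.float64(316.83333587646484), np.float64(269.83333587646484), np.float32(16.566668))] pred [316.49396927 269.14230334]
```

Call:
{"name": "play_rows", "arguments": {
  "plan": "-0.01 0.01 -0.08 0;-0.01 0 -0.07 0;-0.02 0 -0.05 0;0 0 0 0"
}}

```text
clock: 23.73
ee_pos: [0.5997, 0.1479, 0.0538]
ee_rot: [-0.2, 2.897, 0.066]
ft_force: [0.4, -0.2, 0.3]
width: 0.0133
```

Call:
{"name": "play_rows", "arguments": {
  "plan": "-0.02 0 -0.05 0;0 0 0 0"
}}

```text
clock: 23.9
ee_pos: [0.5985, 0.148, 0.0496]
ee_rot: [-0.2, 2.895, 0.066]
ft_force: [-0.6, -0.1, -1.0]
width: 0.0131
```

Call:
{"name": "play_rows", "arguments": {
  "plan": "0 0 -0.005 0;0 0 0 0;0 0 0 0;0 0 0 0",
  "hand": -0.3
}}

```text
clock: 24.23
ee_pos: [0.5993, 0.1482, 0.05]
ee_rot: [-0.2, 2.893, 0.066]
ft_force: [-0.2, -1.0, 0.1]
width: 0.0298
```

Call:
{"name": "play_rows", "arguments": {
  "plan": "0 0 0.2 0;0 0 0.3 0;0 0 0.3 0;0 0.1 0.3 0;0 0.3 0.2 0;-0.3 0.1 0.1 0;-0.3 0 0 0"
}}

```text
clock: 24.82
ee_pos: [0.5404, 0.1982, 0.1958]
ee_rot: [-0.191, 2.892, 0.068]
ft_force: [-0.7, -0.3, -0.4]
width: 0.0296
```

```bash
python3 wells.py
```

```text
[0.54040773 0.19818263 0.19584421] [-0.19056209  2.89249728  0.06812347]
L [300. 195.] 68 [0.0343 0.0353 0.0361]
M [347. 194.] 56 [0.0293 0.0302 0.0314]
S [252. 195.] 16 [0.0257 0.0264 0.0273]
```

Call:
{"name": "play_rows", "arguments": {
  "plan": "-0.25 -0.1 -0.1 0;-0.25 -0.08 -0.2 0;-0.05 0 -0.25 0;-0.02 0 -0.25 0;0 0 -0.25 0;0 0 0 0",
  "hand": 0.4
}}

```text
clock: 25.37
ee_pos: [0.4743, 0.1808, 0.0904]
ee_rot: [-0.198, 2.888, 0.07]
ft_force: [-1.1, -1.4, -1.4]
width: 0.0597
```

Call:
{"name": "play_rows", "arguments": {
  "plan": "0.09 0 -0.1 -0.003;0.09 0 -0.15 0;0 0 -0.2 0;-0.02 0 -0.17 0;0 0 0 0"
}}

```text
clock: 25.78
ee_pos: [0.4951, 0.1814, 0.0313]
ee_rot: [-0.183, 2.883, 0.07]
ft_force: [-1.1, -0.6, -0.4]
width: 0.0596
```

Call:
{"name": "play_rows", "arguments": {
  "plan": "0 -0.01 0 0;0 0 0 0;0 0 0 0;0 0 0 0;0 0 0 0;0 0 0 0;0.1 0.012 0 0;0.1 0.012 0 0;0.1 0.012 0 0;0.1 0.012 0 0",
  "hand": -1,
  "squeeze": 50
}}

```text
clock: 26.62
ee_pos: [0.5341, 0.1862, 0.0349]
ee_rot: [-0.185, 2.891, 0.071]
ft_force: [-4.3, 1.0, 1.6]
width: 0.0202
```

Call:
{"name": "play_rows", "arguments": {
  "plan": "0.08 0.01 0 0;0.08 0.01 0 0;0 0 0 0"
}}

```text
clock: 26.87
ee_pos: [0.5443, 0.1875, 0.0339]
ee_rot: [-0.187, 2.916, 0.069]
ft_force: [4.6, 1.0, -8.5]
width: 0.0198
```

Push harder to confirm the stop.

Call:
{"name": "play_rows", "arguments": {
  "plan": "0.12 0.015 0 0;0.12 0.015 0 0"
}}

```text
clock: 27.03
ee_pos: [0.5493, 0.1883, 0.03]
ee_rot: [-0.192, 2.966, 0.062]
ft_force: [-31.0, -4.4, 29.3]
width: 0.0197
```

Call:
{"name": "play_rows", "arguments": {
  "plan": "0.12 0.015 0 0"
}}

```text
clock: 27.12
ee_pos: [0.5505, 0.1885, 0.0284]
ee_rot: [-0.195, 2.996, 0.058]
ft_force: [-34.1, -6.3, 31.0]
width: 0.0193
```

Call:
{"name": "play_rows", "arguments": {
  "plan": "0 0 0 0;0 0 0 0"
}}

```text
clock: 27.28
ee_pos: [0.5497, 0.1884, 0.0287]
ee_rot: [-0.197, 3.001, 0.057]
ft_force: [-3.5, -0.7, -1.8]
width: 0.0191
```

Call:
{"name": "play_rows", "arguments": {
  "plan": "0 0 0 0;0 0 0 0;0 0 0 0;0 0 0 0",
  "hand": 0.4
}}

```text
clock: 27.62
ee_pos: [0.5522, 0.1896, 0.0289]
ee_rot: [-0.193, 2.998, 0.061]
ft_force: [-3.6, 1.0, -1.1]
width: 0.0598
```

Call:
{"name": "play_rows", "arguments": {
  "plan": "0 0 0.2 0;0 0 0.3 0;0 0 0.3 0;0 0 0.3 0;-0.2 0 0.3 0;-0.2 0 0.2 0;0 0 0 0"
}}

```text
clock: 28.2
ee_pos: [0.5231, 0.1885, 0.2013]
ee_rot: [-0.191, 2.969, 0.059]
ft_force: [0.8, 0.0, -0.5]
width: 0.0599
```

Run:
```python
from h import *
s=get_state();print(s['ee_pos'],s['ee_rot'],s['width']);c=cam('wrist');im,d=get_image('wrist');P=cloud(c,d)
a=np.array([.9924,.1233]);b=np.array([-.1233,.9924]);X=P[...,:2]@a-.611;Y=P[...,:2]@b-.1176
m=(abs(Y)<.06)&(abs(Y)>.018)&(abs(P[...,2]-.051)<.0022)&(abs(X)<.1);print('cover x extent (mm)',np.percentile(X[m],[1,50,99])*1e3,m.sum())
m=(abs(Y)<.012)&(P[...,2]>.053)&(P[...,2]<.066)&(X<-.03)&(X>-.13);print('knob x',np.percentile(X[m],[2,50,98])*1e3,m.sum())
save('w9.png',im)
im2,_=get_image('top');save('top9.png',cv2.resize(im2[170:280,160:450],None,fx=2.7,fy=2.7,interpolation=cv2.INTER_CUBIC))
```

```text
[0.52310057 0.18849598 0.20131897] [-0.19070398  2.96875974  0.0588489 ] 0.059920626326613775
cover x extent (mm) [-24.33591064  -2.33445144  22.71095629] 3457
knob x [-70.29778573 -58.93429981 -32.95416929] 581
```

View pics/w9.png

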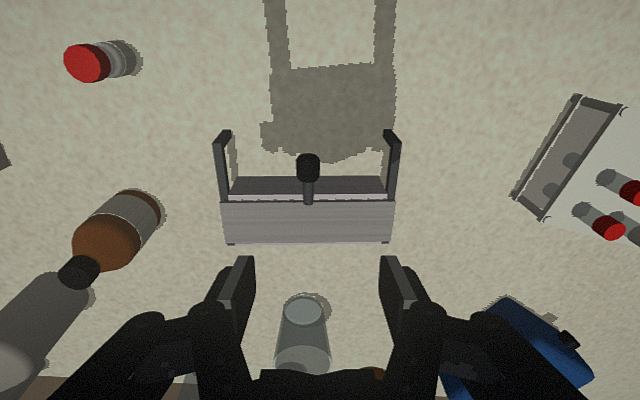

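View pics/top9.png

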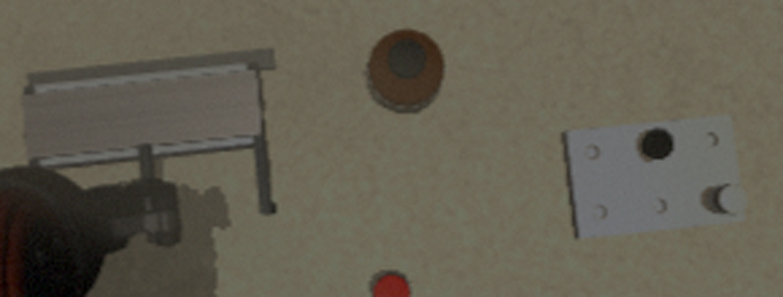

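```bash
python3 -c "
from plant import *
s=get_state();print(s['clock']);print(job_done())"
```

```text
28.3
the job is handed in; nothing more can be done
None
```

I pulled the cover out to its stop, dropped each ball into its matching well, pushed the cover home and handed the job in at 28.3 s.

- **Balls:** depth readings put the ball tops at about 35, 30 and 26.5 mm (large, medium, small). A ball resting on the bottom of its well would read 36, 31 and 27 mm, so all three are seated.
- **Cover:** pushing home ended firmly against the stop at about 34 N. Afterwards the cover spanned about -24 to +23 mm around the row of wells and the knob sat 59 mm in front of it, which matches home to within about 1 mm.
- **Spot plate:** the last overhead picture shows only the stopper and the vial on the plate, both standing where they were. The gripper was open and well clear at hand-in.
- **Tool tilt:** the tool tilted during the run, up to about 14°, and I could not command it back. I allowed for it, and all the grasps and drops still worked.

None of the checks failed or disagreed.

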